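# Lock the spring plunger of a membrane clamp cell with its keeper plate

## Robot

A 6-joint arm with a two-finger parallel gripper is mounted at the origin on a cart in front of the work surface, level with it; the furniture and walls round the work are solid. World frame = base frame: x ahead of the robot, y to its left, z up, the work surface at z = 0. Lengths are in m, angles in rad, forces in N, time in s.
With the tool pointing down it reaches from about 0.375 to 0.975 m from the base axis. Payload 3.8 kg.
Tool frame: the origin (TCP) lies on the mounting face of the last link; the fingertips stand 173 mm ahead of it and the grasp point (between the pads) lies 155 mm ahead of it; z points along the fingers, y is the direction in which the jaws open and shut (so a half turn about z gives the same grasp; the last joint's range is limited). The gripper opens to 85 mm and grips with 20 to 120 N. Pads are 22 mm wide; open, the fingers measure 114 mm over their backs; the gripper's body (76 mm by 85 mm) begins 54 mm behind the grasp point. The pads swing forward as they close: fully open they stand 13 mm farther back than shut.
Start: joints at [1.175, 0.264, 1.604, -0, 1.274, -0.037], TCP at [0.237, 0.632, 0.405] pointing down, gripper open.
Joint ranges: [-2.63, 2.63], [-0.94, 2.18], [0.31, 2.57], [-1.31, 4.45], [0, 2.66], [-2.55, 2.55]. Speed limits (rad/s): [2.57, 2.57, 3.14, 3.14, 3.14, 3.14].

## Interface

Orientations are given as a rotation vector (axis times angle).
In Python, from workcell import bot, imaging, order gives the robot as it stands. The module is installed in compiled form; this text tells all that it offers.
- The arm moves only by the shell command python3 -m creep 'ROWS' [OPENING] [FORCE]. ROWS is JSON, a list of rows, each an object with "slide": the shift along the tool's x, y, z each as a share of 25 mm, from -1 to 1, a list of three; "angular": the turn, a rotation vector about the tool's x, y, z each as a share of 4 degrees, from -1 to 1, a list of three. A call has 1 to 5 rows; each row shifts and turns the commanded pose from where the row before left it, along the tool's axes as they then stand; what a row does not reach is not made up. A row lasts 1/12 s, in which the tool goes at most 41.7 mm and 7.16 degrees, less where a joint would pass 70% of its speed; a pose out of reach is approached as far as the arm can. A call with a number of a shift or a turn outside -1 to 1 is refused whole. A call with a gripper value outside its range is refused whole. OPENING is the closure, from -1 (fully open) to 1 (shut), set as the call begins (- or left out, the last holds). The fingers move at their own pace and stop on an object; FORCE is the grip in N (left out, the last holds). Time passes only in rows, so rows that do not move let the fingers close. It gives the time, the measured TCP pose, the force and the opening at its end, in the units of the state.
- bot.read_state(): the state, without advancing time (a new reading comes with each control period).
- imaging.read_camera(name): name is "scene" or "top" or "wrist"; returns (picture, depth): 420x560x3 uint8, red, green, blue; 420x560 float32, m along the optical axis (not along the pixel's ray), 0 where there is no reading.
- imaging.camera_model(name): a dict with "fovy" (degrees; the focal length in pixels is half the picture's height over the tangent of half this angle, whatever the lens; pixels are square), "cx", "cy" (the principal point, pixels), "k1" (the pictures are not rectified: a ray, as slopes to the right and down, at radius r is drawn at 1 + k1 r^2 times it, then the intrinsics apply), "camera_from_world" (4x4, takes a point from world to camera coordinates); the wrist camera has in their place "tool_from_camera" (4x4, takes a point from camera to tool coordinates, whose origin is the TCP and whose axes are the flange's). Camera axes: x right, y down, z forward; pixel columns grow to the right and rows downward; lengths in m; the calibration is good to about 2 mm. A picture is of the moment at which its call begins: read the wrist's pose just before it. camera_model takes no time and is no camera call.
- order.finish_job(): hands the job in, once; it reports no verdict.
The state is a dict: "time": time; "q": joint angles; "joint_vel": joint speeds; "joint_torque": joint torques, N m; "tool_pos": TCP position; "tcp_rot": TCP orientation; "wrist_force": force on the tool from outside, world axes, zero at the start; "torque": the same for the moment, N m; "width": opening from 0.0 (shut) to 1.0 (fully open).
Only numpy, scipy, OpenCV 4.12 (cv2) and the standard library are available. Lean on these libraries where they do the work, as an engineer would, in place of code of your own. Each camera call takes 0.05 s, during which the arm holds its last target.

## Task

Take the loose steel keeper plate by its upright tab and use it to push the clamp cell's spring plunger into the head, with the plate's four ears going down through the gaps between the lips. Then, keeping it pressed, slide the plate under the lips until it meets the end stop, and let go, so that the plate keeps the plunger trapped. Press and slide gently, never forcing the plate against the cell, and leave the spool, the bowl and the dish where they stand.

Things in the scene. Friction and masses are not known exactly. Their poses are not given: they have to be found in the camera images.
- cell: Clamp cell bolted down: dark base 120 x 120 x 10 mm, column, head 88 x 104 mm (x, y), dark seat, aluminium walls. Origin: centre of the base's underside, on the plunger's axis; z up; the plate slides home along +y. The head's height differs in each setup and is NOT measured: its rigid flat seat (channel floor) lies 56 to 84 mm above the origin, to be found by feel. Over 45 N between plate and cell is forcing it.
- cell_entry (a point): Point of the cell at the height of its origin, at x 0, y -10 mm: put the plate's centre above it to go down between the lips (play 4 mm either way in y, 2 mm in x). The channel's side walls stand at x = -36 and +36 mm, 13.5 mm high over the seat. From each wall lips reach in to x = -27.5 and +27.5 mm, at y -20 to 0 and 24 to 44 mm, underside 8.5 mm and top 13.5 mm over the seat.
- cell_home (a point): Point of the cell at the height of its origin, at x 0, y +10 mm: the plate's centre is above it when its front edge meets the end stop, a rigid bar 8 mm high over the seat across the channel, with its face at y = +45 mm of the cell.
- plunger (a joint): How far the spring plunger is pressed into the head, in m: 0 = fully out, its domed steel tip (18 mm across) 12 mm over the seat; 0.012 = tip level with the seat. The spring pushes up with about 4 N at 0 and 11 N at 0.012. With the plate trapped under the lips it reads about 0.0095. It springs back when let go.
- keeper_center (a point): Centre (26 mm above the underside) of the loose steel keeper plate, 0.18 kg, 50 x 70 x 6 mm (x, y, z), flat. Four ears 16 mm long (y) widen it to 66 mm in x, centred at y -22 and +22 mm. Mid tab, upright, 30 mm (x) by 10 mm (y), rises to 52 mm over the underside: grip its 10 mm along y, fingertips 14 mm or more over the plate's upper face to clear the lips. Same both ways round; slides along y.
- spool_center (a point): Centre of a loose grey funnel-shaped spool piece, 75 mm across, 100 mm tall, half-way up. A bystander.
- bowl_center (a point): Centre of a loose small steel bowl, 95 mm across, 39 mm tall, half-way up. A bystander.
- petri_dish_center (a point): Centre of a loose clear flat dish, 55 mm across, 11 mm tall, half-way up. A bystander.
- keeper: The same keeper plate; origin at the centre of its underside, same axes.
Mind the look-alikes: they are no part of the job. Leave any yellow look-alike of the keeper alone.

How it is judged:
On the way:
1. the plunger is pressed in while the plate's ears stand in the gaps between the lips (plate's centre still on the near side, y below -3 mm) (value of joint plunger above 0.0088 m and y of keeper_center in the frame of cell between -0.016 and -0.003 m and x of keeper_center in the frame of cell between -0.006 and 0.006 m), for 0.05 s.
At the end, for the whole second after the job is handed in: The keeper plate lies level under the lips within about 3.5 mm of the end stop (centre 6.5 to 12.5 mm past the plunger's axis in the slide direction, within 5 mm sideways), at rest and released, and holds the plunger at least 8 mm in (value of joint plunger above 0.008 m and y of keeper_center in the frame of cell between 0.0065 and 0.0125 m and x of keeper_center in the frame of cell between -0.005 and 0.005 m and angle between the z axis of keeper_center and the z axis of cell, either way round below 0.06 rad and angle between the y axis of keeper_center and the y axis of cell, either way round below 0.15 rad and linear speed of keeper below 0.01 m/s); the robot touches nothing.
It fails at once if the plate is forced: more than 45 N between plate and cell (contact force between keeper and cell above 45 N).
It fails at once if the gripper or arm strikes the cell with more than 40 N (contact force between any of the fingers, the arm and cell above 45 N).
It fails at once if a bystander is moved by more than 20 mm (distance of any of spool_center, bowl_center, petri_dish_center from where it was at the start of the episode above 0.02 m).
It also fails if it takes over 51 s, if anything falls off the work surface, if the arm or the gripper's body presses on something with over 40 N, if the wrist force passes 120 N, or if a joint passes its speed limit or range.

## Working session

There is one attempt and no reset: what is moved stays moved. The work goes in short steps, Python scripts to look and compute and a shell command to move; the robot and the scene stay as the last step left them, time stands still between calls to the robot, and variables do not carry over. Pictures are saved under pics/ and viewed, and the job is handed in when it is done.

```bash
mkdir -p pics; ls; python3 - <<'E'
from workcell import bot, imaging
import cv2,numpy as np,pickle
s=bot.read_state();print(s)
d={}
for n in ["scene","top"]:
    p,z=imaging.read_camera(n);d[n]=(p,z,imaging.camera_model(n))
    cv2.imwrite(f"pics/{n}0.png",p[...,::-1]);print(n,d[n][2])
print(imaging.camera_model("wrist"))
pickle.dump(d,open("v0.pkl","wb"))
E
```

```text
pics
{'time': 0.0, 'q': array([ 1.17510068e+00,  2.64746577e-01,  1.60538630e+00,  6.28847080e-06,
        1.27367706e+00, -3.69060901e-02]), 'joint_vel': array([-0.00131861, -0.00017996,  0.00130362, -0.00227055,  0.00028716,
        0.00020971]), 'joint_torque': array([ 1.42747816e-03, -5.15112054e+01, -3.67314148e+01,  1.14926029e-04,
        1.28049802e-02, -3.93861669e-06]), 'tool_pos': array([0.23689183, 0.63169754, 0.40335937]), 'tcp_rot': array([-0.56048382, -3.09069961,  0.00339921]), 'wrist_force': array([-0.15554158,  0.89948907,  0.07106654]), 'torque': array([-0.01035562,  0.03131062, -0.01952835]), 'width': 1.000156499607091}
scene {'fovy': 52.452982112796946, 'cx': 275.30745063259343, 'cy': 209.44575487889216, 'k1': 0.005832311525133034, 'camera_from_world': array([[ 0.71281294, -0.70114105, -0.0172897 , -0.39468043],
       [-0.47605802, -0.4655857 , -0.74605544,  0.29157959],
       [ 0.51504025,  0.54002887, -0.66565934,  0.81165186],
       [ 0.        ,  0.        ,  0.        ,  1.        ]])}
top {'fovy': 48.62880204098411, 'cx': 284.9684539037064, 'cy': 208.68320852139388, 'k1': -0.08482537024987938, 'camera_from_world': array([[ 0.00615143, -0.99974173,  0.02187755, -0.02905496],
       [-0.99064739, -0.00907475, -0.13614476,  0.52843521],
       [ 0.13630813, -0.02083545, -0.99044736,  1.23912498],
       [ 0.        ,  0.        ,  0.        ,  1.        ]])}
{'fovy': 59.35832620787746, 'cx': 286.2554636814133, 'cy': 205.96839473798352, 'k1': -0.04296636782766388, 'tool_from_camera': array([[-1.96153448e-04, -9.60891205e-01, -2.76926081e-01,
         6.96553840e-02],
       [ 9.99999791e-01, -1.79697410e-05, -6.45971805e-04,
         6.26472739e-04],
       [ 6.15732336e-04, -2.76926150e-01,  9.60891007e-01,
         2.93260294e-02],
       [ 0.00000000e+00,  0.00000000e+00,  0.00000000e+00,
         1.00000000e+00]])}
```

View pics/scene0.png

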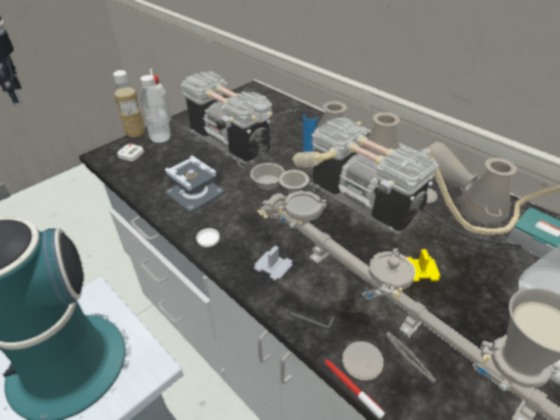

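View pics/top0.png

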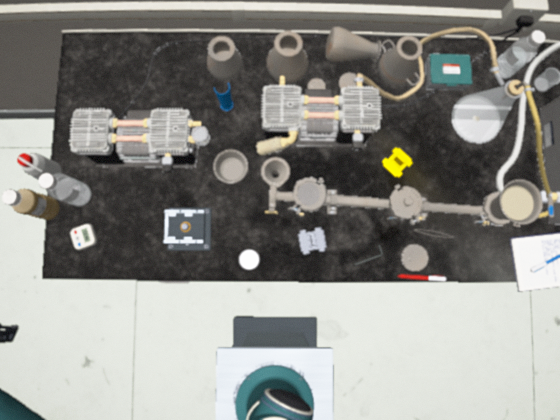

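```bash
cat > h.py <<'E'
import numpy as np,cv2,pickle
def K(m,H=420):
    f=H/2/np.tan(np.radians(m['fovy'])/2); return f
def ray(m,u,v,T=None):
    """world origin, dir; T=world_from_camera"""
    f=K(m); d=np.array([(u-m['cx'])/f,(v-m['cy'])/f]); s=d.copy()
    for _ in range(20): s=d/(1+m['k1']*(s@s))
    if T is None: T=np.linalg.inv(m['camera_from_world'])
    return T[:3,3],T[:3,:3]@np.array([s[0],s[1],1.])
def onz(m,u,v,z,T=None):
    o,d=ray(m,u,v,T); return o+d*(z-o[2])/d[2]
def proj(m,P,T=None):
    C=m['camera_from_world'] if T is None else np.linalg.inv(T)
    p=C[:3,:3]@np.asarray(P)+C[:3,3]; s=p[:2]/p[2]; s=s*(1+m['k1']*(s@s)); f=K(m)
    return s[0]*f+m['cx'],s[1]*f+m['cy']
def depthpts(m,z,T=None):
    v,u=np.mgrid[:420,:560]; f=K(m); d=np.stack([(u-m['cx'])/f,(v-m['cy'])/f],-1); s=d.copy()
    for _ in range(20): s=d/(1+m['k1']*(s**2).sum(-1,keepdims=True))
    p=np.concatenate([s*z[...,None],z[...,None]],-1)
    if T is None: T=np.linalg.inv(m['camera_from_world'])
    return p@T[:3,:3].T+T[:3,3]
def toolT(s):
    T=np.eye(4);T[:3,:3]=cv2.Rodrigues(np.array(s['tcp_rot']))[0];T[:3,3]=s['tool_pos'];return T
E
python3 - <<'E'
from h import *
d=pickle.load(open("v0.pkl","rb"))
p,z,m=d['top']
P=depthpts(m,z)
for n,(u,v) in dict(keeper=(312,240),yellow=(397,161),cell=(186,228),bowl=(230,165),spool=(275,170),dish=(249,259)).items():
    print(n,P[v,u].round(3),onz(m,u,v,0.03).round(3))
a=p[190:280,140:350][...,::-1]
cv2.imwrite("pics/topc.png",cv2.resize(a,None,fx=3.8,fy=3.8,interpolation=cv2.INTER_CUBIC))
p,z,m=d['scene']
a=p[140:300,150:330][...,::-1]
cv2.imwrite("pics/scc.png",cv2.resize(a,None,fx=3.7,fy=3.7,interpolation=cv2.INTER_CUBIC))
E
```

```text
keeper [ 0.442 -0.098  0.051] [ 0.444 -0.1    0.03 ]
yellow [ 0.67  -0.343  0.024] [ 0.669 -0.341  0.03 ]
cell [0.469 0.237 0.076] [0.474 0.246 0.03 ]
bowl [0.658 0.132 0.001] [0.651 0.129 0.03 ]
spool [0.632 0.003 0.057] [0.638 0.003 0.03 ]
dish [0.391 0.073 0.011] [0.391 0.072 0.03 ]
```

View pics/topc.png

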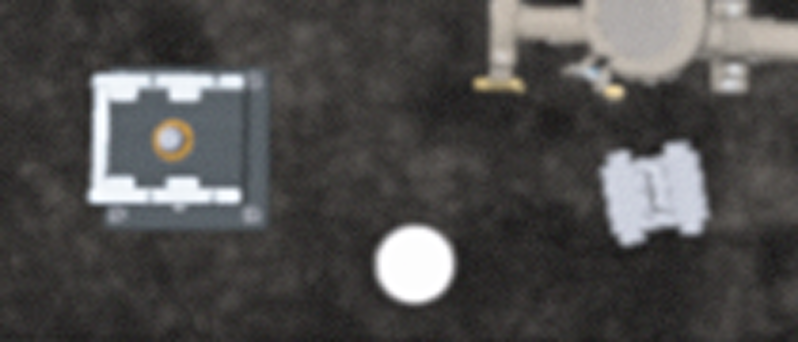

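View pics/scc.png

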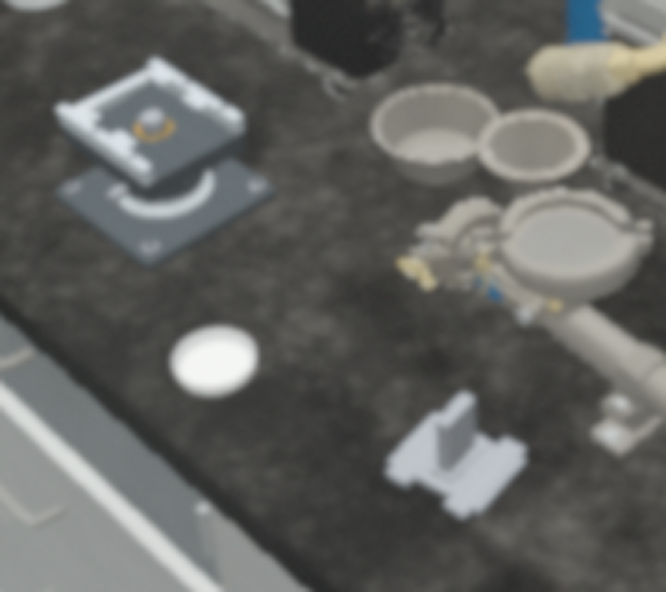

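```bash
R='{"slide":[-0.95,-0.77,0],"angular":[0,0,0]}'; :; python3 -m creep '[{"slide":[-0.95,-0.77,0],"angular":[0,0,0]},{"slide":[-0.95,-0.77,0],"angular":[0,0,0]},{"slide":[-0.95,-0.77,0],"angular":[0,0,0]},{"slide":[-0.95,-0.77,0],"angular":[0,0,0]},{"slide":[-0.95,-0.77,0],"angular":[0,0,0]}]'
python3 -m creep '[{"slide":[-0.95,-0.77,0],"angular":[0,0,0]},{"slide":[-0.95,-0.77,0],"angular":[0,0,0]},{"slide":[-0.95,-0.77,0],"angular":[0,0,0]},{"slide":[-0.95,-0.77,0],"angular":[0,0,0]},{"slide":[-0.95,-0.77,0],"angular":[0,0,0]}]'
```

```text
time: 0.52
tool_pos: [0.3147, 0.4988, 0.4039]
tcp_rot: [-0.56, -3.091, 0.002]
wrist_force: [0.5, 0.7, 0.3]
width: 1.002
time: 0.93
tool_pos: [0.3921, 0.3668, 0.4042]
tcp_rot: [-0.56, -3.091, 0.001]
wrist_force: [1.0, -1.0, 0.9]
width: 0.995
```

```bash
python3 -m creep '[{"slide":[-0.95,-0.77,0],"angular":[0,0,-1]},{"slide":[-0.95,-0.77,0],"angular":[0,0,-1]},{"slide":[-0.95,-0.77,0],"angular":[0,0,-1]},{"slide":[-0.95,-0.77,0],"angular":[0,0,-1]},{"slide":[-0.95,-0.77,0],"angular":[0,0,-1]}]'
```

```text
time: 1.35
tool_pos: [0.4866, 0.2476, 0.4043]
tcp_rot: [-0.01, -3.141, 0.001]
wrist_force: [1.2, 0.1, -0.3]
width: 0.997
```

```bash
cat > snap.py <<'E'
import sys
from workcell import bot, imaging
from h import *
n=sys.argv[1]
s=bot.read_state(); p,z=imaging.read_camera("wrist"); m=imaging.camera_model("wrist")
T=toolT(s)@m['tool_from_camera']
pickle.dump((p,z,m,T,s),open(n+".pkl","wb")); cv2.imwrite(f"pics/{n}.png",p[...,::-1]); print(s['tool_pos'],s['tcp_rot'],s['time'])
E
python3 snap.py wcell
```

```text
[0.48658215 0.24761819 0.40428715] [-1.00118993e-02 -3.14080414e+00  5.23879273e-04] 1.35
```

View pics/wcell.png

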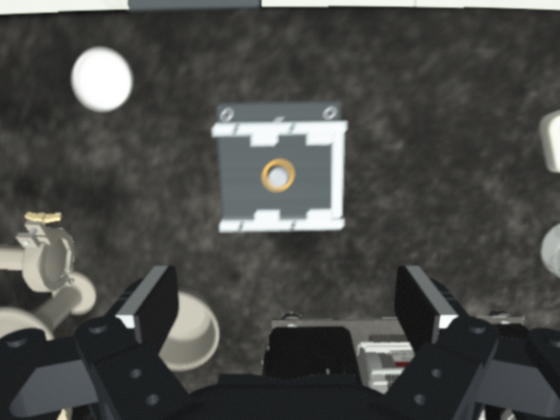

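```bash
cat > cell.py <<'E'
import sys
from h import *
p,z,m,T,s=pickle.load(open(sys.argv[1]+".pkl","rb"))
P=depthpts(m,z,T)
hsv=cv2.cvtColor(p,cv2.COLOR_RGB2HSV)
a=np.zeros(z.shape,bool); a[105:245,200:360]=1
w=(a&(hsv[...,2]>185)&(hsv[...,1]<40)).astype(np.uint8)
n,l,st,c=cv2.connectedComponentsWithStats(w)
for i in range(1,n):
    if st[i,4]>60:
        print(st[i],np.median(P[l==i][:,2]).round(4))
W=w>0
Z=P[...,2]
print(np.histogram(Z[a],bins=np.arange(-.01,.12,.005)))
tip=a&(hsv[...,1]<40)&(hsv[...,2]>120); tip[:155]=0;tip[195:]=0;tip[:,:262]=0;tip[:,295:]=0
v,u=np.nonzero(tip); print('tip',u.mean(),v.mean(),P[tip].mean(0))
org=a&(hsv[...,1]>120)&(hsv[...,0]<25)
v,u=np.nonzero(org); (cu,cv_),ax,an=cv2.fitEllipse(np.stack([u,v],1).astype(np.float32)); print('org',cu,cv_,ax,np.median(P[org],0))
dark=a&(Z>.05)&(hsv[...,2]<120); print('seat z',np.median(Z[dark]))
big=a&(Z>.05)
q=P[big][:,:2]; r=cv2.minAreaRect(q.astype(np.float32)); print('head rect',r)
q=P[W&(Z>.05)][:,:2]; print('white rect',cv2.minAreaRect(q.astype(np.float32)))
cv2.imwrite("pics/c1_%s.png"%sys.argv[1],cv2.resize(p[90:260,190:370][...,::-1],None,fx=3.4,fy=3.4,interpolation=cv2.INTER_CUBIC))
E
python3 cell.py wcell
```

```text
[ 213  119  133  112 4950] 0.081
[268 169  19  18 260] 0.0792
(array([   0,  186, 7053,   77, 1550,  156,    0,    1,   33,    5,    0,
          0,   19,   41,   42, 7994,  333, 1313, 3507,    0,    0,    0,
          0,    0,    0]), array([-0.01 , -0.005,  0.   ,  0.005,  0.01 ,  0.015,  0.02 ,  0.025,
        0.03 ,  0.035,  0.04 ,  0.045,  0.05 ,  0.055,  0.06 ,  0.065,
        0.07 ,  0.075,  0.08 ,  0.085,  0.09 ,  0.095,  0.1  ,  0.105,
        0.11 ,  0.115]))
tip 277.94765840220384 176.3801652892562 [0.47687265 0.24095934 0.07930149]
org 277.75836181640625 175.21136474609375 (26.94422149658203, 27.457462310791016) [0.47412125 0.23754312 0.06820295]
seat z 0.06806660941449302
head rect ((0.4686141908168793, 0.24388733506202698), (0.10295093804597855, 0.10403520613908768), 0.4283880889415741)
white rect ((0.46872907876968384, 0.2433432638645172), (0.10311537235975266, 0.10260973870754242), 0.7182492613792419)
```

View pics/c1_wcell.png

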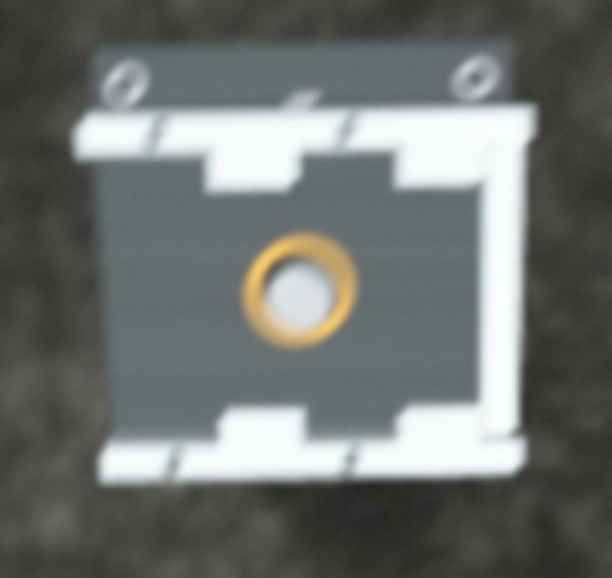

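```bash
python3 -m creep '[{"slide":[0.2,-0.15,1],"angular":[0,0,0]},{"slide":[0.2,-0.15,1],"angular":[0,0,0]},{"slide":[0,0,0.4],"angular":[0,0,0]},{"slide":[0,0,0],"angular":[0,0,0]}]'; python3 snap.py wcell2
python3 - <<'E'
from h import *
p,z,m,T,s=pickle.load(open("wcell2.pkl","rb"))
cv2.imwrite("pics/c2.png",cv2.resize(p[70:290,170:390][...,::-1],None,fx=2.7,fy=2.7,interpolation=cv2.INTER_CUBIC))
E
```

```text
time: 1.73
tool_pos: [0.4746, 0.2411, 0.3409]
tcp_rot: [-0.016, -3.135, 0.005]
wrist_force: [-0.9, -0.9, -0.1]
width: 0.999
[0.47463014 0.24106383 0.34093929] [-0.01605152 -3.13495537  0.00460212] 1.7333
```

View pics/wcell2.png

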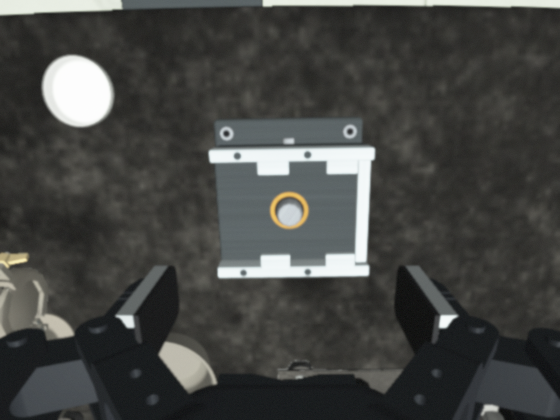

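View pics/c2.png

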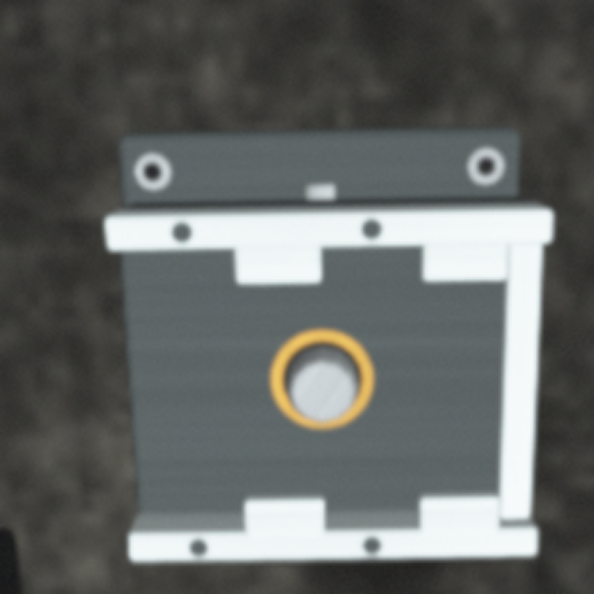

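```bash
python3 - <<'E'
from h import *
p,z,m,T,s=pickle.load(open("wcell2.pkl","rb"))
print(T.round(3), toolT(s).round(4))
P=depthpts(m,z,T);hsv=cv2.cvtColor(p,cv2.COLOR_RGB2HSV)
a=np.zeros(z.shape,bool);a[140:285,200:385]=1;Z=P[...,2]
seat=a&(hsv[...,2]<120)&(Z>.04);seat=cv2.erode(seat.astype(np.uint8),np.ones((5,5)))>0
print('seat',np.median(Z[seat]));sz=np.median(Z[seat])
A=np.c_[P[seat][:,:2],np.ones(seat.sum())];print(np.linalg.lstsq(A,Z[seat],rcond=None)[0])
top=a&(hsv[...,2]>200);top=cv2.erode(top.astype(np.uint8),np.ones((3,3)))>0
print('top',np.percentile(Z[top],[10,50,90]))
org=a&(hsv[...,1]>120)&(hsv[...,0]<30)
v,u=np.nonzero(org);(cu,cvv),ax,an=cv2.fitEllipse(np.stack([u,v],1).astype(np.float32)) ;c=np.unique(u)
print(cu,cvv,(u.min()+u.max())/2,(v.min()+v.max())/2,'ring',onz(m,(u.min()+u.max())/2,(v.min()+v.max())/2,sz),np.median(Z[org]))
c=lambda x,y:(170+(x+.5)/2.7-.5,70+(y+.5)/2.7-.5)
for n,x,y in [('U y=-20',236,283),('U y=0',322,283),('U 24',424,281),('U44?',507,278),('L-20',245,499),('L0',325,499),('L24',421,497),('TLcorn',104,215),('TRcorn',553,207),('BL',130,561),('BR',537,555)]:
    print(n,onz(m,*c(x,y),sz+.0135).round(4))
for n,x,y in [('bolt',153,172),('bolt',486,166)]: print(n,onz(m,*c(x,y),.010).round(4))
# top cam tip
d=pickle.load(open("v0.pkl","rb"));p,z,m=d['top']
h=cv2.cvtColor(p,cv2.COLOR_RGB2HSV);o=np.zeros(z.shape,bool);o[215:240,175:200]=1;o&=(h[...,1]>100)&(h[...,0]<30)
v,u=np.nonzero(o);print(len(u),'top ring',onz(m,(u.min()+u.max())/2,(v.min()+v.max())/2,sz))
E
```

```text
[[ 0.01   0.963  0.27   0.405]
 [ 1.    -0.009 -0.006  0.242]
 [-0.004  0.27  -0.963  0.312]
 [ 0.     0.     0.     1.   ]] [[-0.9999  0.0102 -0.0066  0.4746]
 [ 0.0102  0.9999 -0.0029  0.2411]
 [ 0.0066 -0.003  -1.      0.3409]
 [ 0.      0.      0.      1.    ]]
seat 0.06800279069424439
[-0.1600266   0.00446444  0.14424332]
top [0.07591986 0.08133482 0.08235134]Traceback (most recent call last):
  File "<stdin>", line 13, in <module>
  File "h.py", line 11, in onz
    o,d=ray(m,u,v,T); return o+d*(z-o[2])/d[2]
        ~~~^^^^^^^^^
  File "h.py", line 8, in ray
    if T is None: T=np.linalg.inv(m['camera_from_world'])
                                  ~^^^^^^^^^^^^^^^^^^^^^
KeyError: 'camera_from_world'
```

```bash
python3 - <<'E'
from h import *
p,z,m,T,s=pickle.load(open("wcell2.pkl","rb"))
P=depthpts(m,z,T);hsv=cv2.cvtColor(p,cv2.COLOR_RGB2HSV)
a=np.zeros(z.shape,bool);a[140:285,200:385]=1;Z=P[...,2]
for v,u in [(190,240),(215,240),(240,240),(190,340),(240,340)]: print(P[v,u].round(4))
sz=.068
org=a&(hsv[...,1]>120)&(hsv[...,0]<30)
v,u=np.nonzero(org)
print('ring',(u.min()+u.max())/2,(v.min()+v.max())/2,onz(m,(u.min()+u.max())/2,(v.min()+v.max())/2,sz,T),np.median(Z[org]))
c=lambda x,y:(170+(x+.5)/2.7-.5,70+(y+.5)/2.7-.5)
for n,x,y in [('U y=-20',236,283),('U y=0',322,283),('U 24',424,281),('U44?',507,278),('L-20',245,499),('L0',325,499),('L24',421,497),('TLcorn',104,215),('TRcorn',553,207),('BL',130,561),('BR',537,555)]:
    print(n,onz(m,*c(x,y),sz+.0135,T).round(4))
for n,x,y in [('bolt',153,172),('bolt',486,166)]: print(n,onz(m,*c(x,y),.010,T).round(4))
d=pickle.load(open("v0.pkl","rb"));p,z,m=d['top']
h=cv2.cvtColor(p,cv2.COLOR_RGB2HSV);o=np.zeros(z.shape,bool);o[215:240,175:200]=1;o&=(h[...,1]>100)&(h[...,0]<30)
v,u=np.nonzero(o);print(len(u),'top ring',onz(m,(u.min()+u.max())/2,(v.min()+v.max())/2,sz))
E
```

```text
[0.4618 0.2092 0.0686]
[0.4795 0.2084 0.0686]
[0.4984 0.2074 0.0675]
[0.4624 0.2771 0.0685]
[0.4988 0.2782 0.068 ]
ring 289.0 209.5 [0.47604769 0.24235362 0.068     ] 0.06825491525582147
U y=-20 [0.4488 0.2223 0.0815]
U y=0 [0.449  0.2425 0.0815]
U 24 [0.4487 0.2665 0.0815]
U44? [0.4482 0.286  0.0815]
L-20 [0.5036 0.2228 0.0815]
L0 [0.5038 0.2428 0.0815]
L24 [0.5035 0.2668 0.0815]
TLcorn [0.4325 0.1922 0.0815]
TRcorn [0.4316 0.296  0.0815]
BL [0.5205 0.1928 0.0815]
BR [0.5198 0.2967 0.0815]
bolt [0.4283 0.1922 0.01  ]
bolt [0.4275 0.292  0.01  ]
32 top ring [0.47403812 0.24000829 0.068     ]
```

```bash
python3 -m creep '[{"slide":[0.1,-0.97,0.11],"angular":[0,0,0]},{"slide":[0.1,-0.97,0.11],"angular":[0,0,0]},{"slide":[0.1,-0.97,0.11],"angular":[0,0,0]},{"slide":[0.1,-0.97,0.11],"angular":[0,0,0]},{"slide":[0.1,-0.97,0.11],"angular":[0,0,0]}]'
python3 -m creep '[{"slide":[0.1,-0.97,0.11],"angular":[0,0,0]},{"slide":[0.1,-0.97,0.11],"angular":[0,0,0]},{"slide":[0.1,-0.97,0.11],"angular":[0,0,0]},{"slide":[0.1,-0.97,0.11],"angular":[0,0,0]},{"slide":[0.1,-0.97,0.11],"angular":[0,0,0]}]'
python3 -m creep '[{"slide":[0.1,-0.97,0.11],"angular":[0,0,0]},{"slide":[0.1,-0.97,0.11],"angular":[0,0,-0.95]},{"slide":[0.1,-0.97,0.11],"angular":[0,0,-0.95]},{"slide":[0.1,-0.97,0.11],"angular":[0,0,-0.95]},{"slide":[0,0,0],"angular":[0,0,0]}]'; python3 snap.py wk1
```

```text
time: 2.2
tool_pos: [0.4633, 0.1204, 0.333]
tcp_rot: [0.013, 3.138, 0.001]
wrist_force: [0.2, -1.1, 0.2]
width: 1.003
time: 2.62
tool_pos: [0.4498, -0.0012, 0.3193]
tcp_rot: [0.014, 3.138, -0.0]
wrist_force: [0.1, 0.5, 0.2]
width: 0.997
time: 3.03
tool_pos: [0.444, -0.1005, 0.3081]
tcp_rot: [-0.297, 3.124, -0.005]
wrist_force: [1.2, -0.1, -0.0]
width: 1.002
[ 0.44398955 -0.10045732  0.30805732] [-0.29702932  3.12431149 -0.00462644] 3.0333
```

View pics/wk1.png

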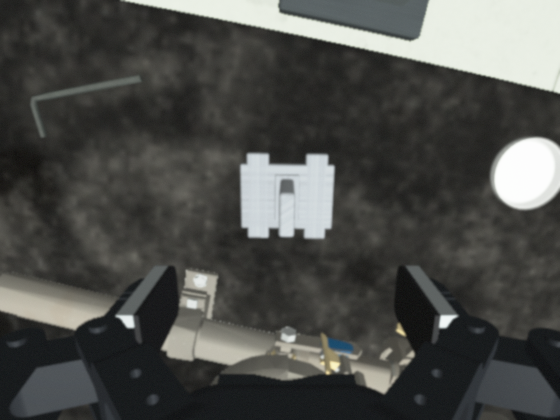

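```bash
cat > kp.py <<'E'
import sys
from h import *
p,z,m,T,s=pickle.load(open(sys.argv[1]+".pkl","rb"))
P=depthpts(m,z,T);hsv=cv2.cvtColor(p,cv2.COLOR_RGB2HSV)
a=np.zeros(z.shape,bool);a[130:260,225:350]=1
w=(a&(hsv[...,2]>120)).astype(np.uint8)
n,l,st,c=cv2.connectedComponentsWithStats(w);i=1+np.argmax(st[1:,4]);w=(l==i);print(st[i])
Z=P[...,2];print(np.histogram(Z[w],bins=np.arange(-.004,.06,.004)))
pl=w&(Z<.012)
v,u=np.nonzero(w)
q=np.array([onz(m,a_,b_,.006,T)[:2] for a_,b_ in zip(u,v)]);
sel=pl[v,u]
r=cv2.minAreaRect(q[sel].astype(np.float32));print('plate rect (z=.006)',r)
tp=w&(Z>.045);r2=cv2.minAreaRect(P[tp][:,:2].astype(np.float32));print('tab top',r2,np.median(Z[tp]))
C=toolT(s);print('tool',C[:3,3],C[:3,:3].round(4).tolist())
cv2.imwrite("pics/k_%s.png"%sys.argv[1],cv2.resize(p[130:260,220:355][...,::-1],None,fx=4.4,fy=4.4,interpolation=cv2.INTER_CUBIC))
E
python3 kp.py wk1
```

```text
[ 240  153   95   86 6835]
(array([   4,  181, 4393, 1520,   17,    7,    3,    3,    2,    3,    4,
          3,    5,   43,  617]), array([-0.004,  0.   ,  0.004,  0.008,  0.012,  0.016,  0.02 ,  0.024,
        0.028,  0.032,  0.036,  0.04 ,  0.044,  0.048,  0.052,  0.056]))
plate rect (z=.006) ((0.44680625200271606, -0.10062893480062485), (0.06667391955852509, 0.07097060233354568), 9.946032524108887)
tab top ((0.4180695712566376, -0.10602365434169769), (0.08560443669557571, 0.009654778987169266), 10.753649711608887) 0.053236700112850976
tool [ 0.44398955 -0.10045732  0.30805732] [[-0.9821, -0.1884, 0.0035], [-0.1884, 0.9821, -0.0026], [-0.0029, -0.0032, -1.0]]
```

View pics/k_wk1.png

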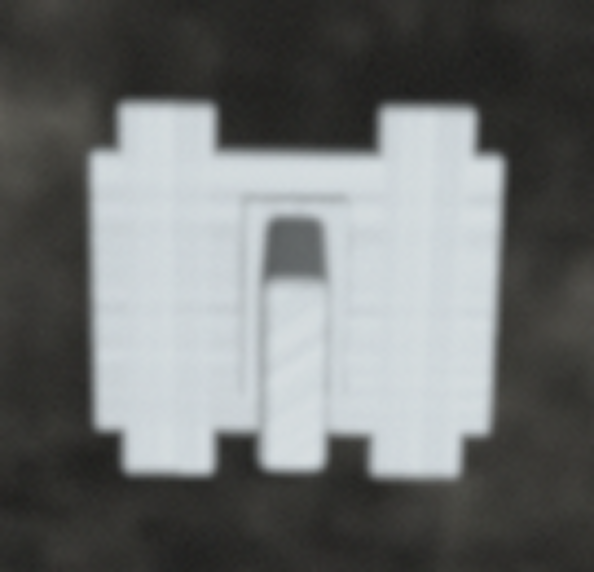

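```bash
python3 - <<'E'
from h import *
d=pickle.load(open("v0.pkl","rb"));p,z,m=d['top'];P=depthpts(m,z).reshape(-1,3)
for x0 in np.arange(.46,.64,.02):
    k=(P[:,0]>x0)&(P[:,0]<x0+.02)&(abs(P[:,1]+.1)<.09); print(round(x0,2),P[k][:,2].max().round(3))
p,z,m,T,s=pickle.load(open("wk1.pkl","rb"))
f=lambda x,y:(220+(x+.5)/4.4-.5,130+(y+.5)/4.4-.5)
print('tab',onz(m,*f(295,376),.052,T))
for x,y in [(92,305),(498,305),(168,100),(428,104),(168,475),(416,478)]: print(onz(m,*f(x,y),.006,T).round(4))
E
```

```text
0.46 0.014
0.48 0.008
0.5 0.122
0.52 0.118
0.54 0.118
0.56 0.118
0.58 0.12
0.6 0.112
0.62 0.104
tab [ 0.44673135 -0.10042242  0.052     ]
[ 0.4551 -0.135   0.006 ]
[ 0.4417 -0.0655  0.006 ]
[ 0.4174 -0.128   0.006 ]
[ 0.4098 -0.0849  0.006 ]
[ 0.4838 -0.1167  0.006 ]
[ 0.4759 -0.0728  0.006 ]
```

```bash
python3 - <<'E'
from h import *
d=pickle.load(open("v0.pkl","rb"));p,z,m=d['top'];P=depthpts(m,z).reshape(-1,3)
k=(P[:,2]>.085)&(P[:,0]>.4)&(P[:,0]<.54)&(abs(P[:,1]+.1)<.12);q=P[k];print(q[np.argsort(q[:,0])][:8].round(3))
p,z,m,T,s=pickle.load(open("wk1.pkl","rb"));P=depthpts(m,z,T).reshape(-1,3)
k=(P[:,2]>.085)&(P[:,2]<.13)&(P[:,0]>.4)&(P[:,0]<.54)&(abs(P[:,1]+.1)<.12);q=P[k];print(len(q),q[np.argsort(q[:,0])][:8].round(3))
E
```

```text
[[ 0.501 -0.067  0.119]
 [ 0.503 -0.065  0.104]
 [ 0.504 -0.067  0.119]
 [ 0.504 -0.065  0.116]
 [ 0.505 -0.063  0.09 ]
 [ 0.506 -0.06   0.106]
 [ 0.506 -0.063  0.102]
 [ 0.506 -0.067  0.122]]
2504 [[ 0.502 -0.069  0.107]
 [ 0.503 -0.069  0.111]
 [ 0.503 -0.069  0.105]
 [ 0.503 -0.069  0.118]
 [ 0.503 -0.069  0.121]
 [ 0.503 -0.069  0.112]
 [ 0.503 -0.069  0.102]
 [ 0.503 -0.069  0.109]]
```

```bash
python3 -m creep '[{"slide":[-0.09,0,1],"angular":[0,0,0]},{"slide":[0,0,1],"angular":[0,0,0]},{"slide":[0,0,1],"angular":[0,0,0]},{"slide":[0,0,1],"angular":[0,0,0]},{"slide":[0,0,0.4],"angular":[0,0,0]}]' -1 70
python3 -m creep '[{"slide":[0,0,0],"angular":[0,0,0]},{"slide":[0,0,0],"angular":[0,0,0]}]'; python3 snap.py wk2
```

```text
time: 3.5
tool_pos: [0.4445, -0.096, 0.1944]
tcp_rot: [0.297, -3.125, -0.002]
wrist_force: [-1.3, 0.6, -0.2]
width: 1.001
time: 3.67
tool_pos: [0.4457, -0.0967, 0.1968]
tcp_rot: [-0.298, 3.127, 0.0]
wrist_force: [0.7, 0.5, 0.5]
width: 1.001
[ 0.44565847 -0.09671078  0.19681195] [-2.97584639e-01  3.12730909e+00  1.40892395e-04] 3.6667
```

View pics/wk2.png

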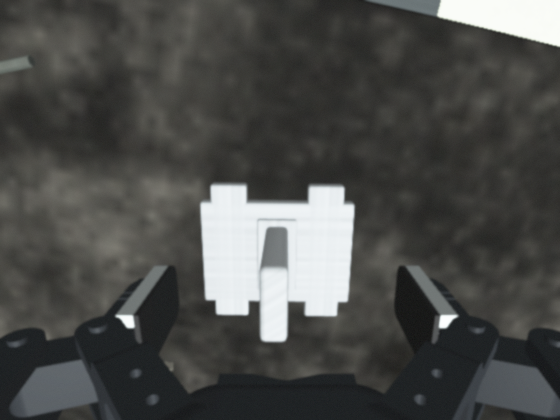

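```bash
python3 - <<'E'
from h import *
p,z,m,T,s=pickle.load(open("wk2.pkl","rb"));C=np.linalg.inv(toolT(s))
for u,v in [(274,303),(262,267),(288,267),(261,341),(287,341)]:
    w=onz(m,u,v,.052,T); print(w.round(4),(C[:3,:3]@w+C[:3,3]).round(4))
E
```

```text
[ 0.4461 -0.1009  0.052 ] [ 0.0004 -0.0042  0.1448]
[ 0.4331 -0.1074  0.052 ] [ 0.0144 -0.0081  0.1448]
[ 0.4314 -0.0986  0.052 ] [0.0144 0.0008 0.1448]
[ 0.4625 -0.1027  0.052 ] [-0.0154 -0.0091  0.1448]
[ 0.4607 -0.0933  0.052 ] [-0.0154  0.0005  0.1448]
```

```bash
python3 -m creep '[{"slide":[0,-0.17,0],"angular":[0,0,0]},{"slide":[0,0,0],"angular":[0,0,0]},{"slide":[0,0,0],"angular":[0,0,0]}]'
python3 -m creep '[{"slide":[0,0,0],"angular":[0,0,0]},{"slide":[0,0,0],"angular":[0,0,0]},{"slide":[0,0,0],"angular":[0,0,0]},{"slide":[0,0,0],"angular":[0,0,0]},{"slide":[0,0,0],"angular":[0,0,0]}]' 1 70
python3 -m creep '[{"slide":[0,0,0],"angular":[0,0,0]},{"slide":[0,0,0],"angular":[0,0,0]},{"slide":[0,0,0],"angular":[0,0,0]},{"slide":[0,0,0],"angular":[0,0,0]},{"slide":[0,0,0],"angular":[0,0,0]}]'; python3 snap.py wk3
```

```text
time: 3.97
tool_pos: [0.4467, -0.1018, 0.1976]
tcp_rot: [-0.296, 3.125, -0.002]
wrist_force: [0.9, 0.4, -0.7]
width: 1.001
time: 4.38
tool_pos: [0.4457, -0.1014, 0.1961]
tcp_rot: [0.297, -3.127, -0.0]
wrist_force: [0.6, 0.1, -0.8]
width: 0.299
time: 4.8
tool_pos: [0.4459, -0.1014, 0.1963]
tcp_rot: [-0.297, 3.127, -0.0]
wrist_force: [-0.6, -0.3, 0.7]
width: 0.106
[ 0.44592732 -0.10140503  0.19629115] [-2.96738941e-01  3.12724808e+00 -1.20305274e-04] 4.8
```

View pics/wk3.png

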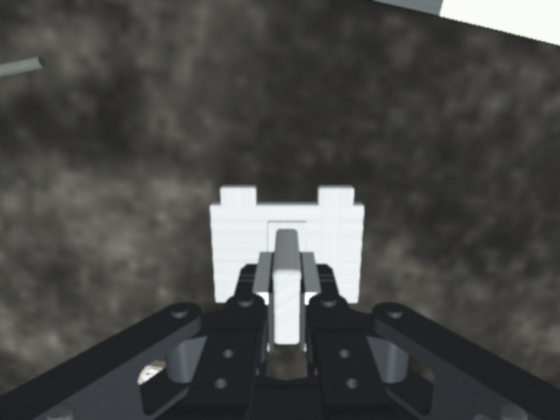

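```bash
python3 -m creep '[{"slide":[0,0,-0.6],"angular":[0,0,0]},{"slide":[0,0,-1],"angular":[0,0,0]},{"slide":[0,0,-1],"angular":[0,0,0]},{"slide":[0,0,-1],"angular":[0,0,0.65]},{"slide":[0,0,-1],"angular":[0,0,0.65]}]'
python3 -m creep '[{"slide":[0,0,-1],"angular":[0,0,0.65]},{"slide":[0,0,0],"angular":[0,0,0.65]},{"slide":[-0.08,0.9,0],"angular":[0,0,0]},{"slide":[-0.08,0.9,0],"angular":[0,0,0]},{"slide":[-0.08,0.9,0],"angular":[0,0,0]}]'
python3 -m creep '[{"slide":[-0.08,0.9,0],"angular":[0,0,0]},{"slide":[-0.08,0.9,0],"angular":[0,0,0]},{"slide":[-0.08,0.9,0],"angular":[0,0,0]},{"slide":[-0.08,0.9,0],"angular":[0,0,0]},{"slide":[-0.08,0.9,0],"angular":[0,0,0]}]'
python3 -m creep '[{"slide":[-0.08,0.9,0],"angular":[0,0,0]},{"slide":[-0.08,0.9,0],"angular":[0,0,0]},{"slide":[-0.08,0.9,0],"angular":[0,0,0]},{"slide":[-0.08,0.9,0],"angular":[0,0,0]},{"slide":[0,0.5,0],"angular":[0,0,0]}]'
```

```text
time: 5.27
tool_pos: [0.4451, -0.1012, 0.3113]
tcp_rot: [0.151, -3.136, -0.001]
wrist_force: [0.5, 0.2, -0.9]
width: 0.103
time: 5.68
tool_pos: [0.4507, -0.0333, 0.3356]
tcp_rot: [0.01, -3.14, -0.0]
wrist_force: [-0.5, 0.5, -2.2]
width: 0.099
time: 6.1
tool_pos: [0.4598, 0.0798, 0.3353]
tcp_rot: [0.012, -3.14, 0.0]
wrist_force: [-0.6, -0.1, -2.3]
width: 0.107
time: 6.52
tool_pos: [0.4673, 0.1831, 0.3354]
tcp_rot: [0.014, -3.14, -0.001]
wrist_force: [-0.3, 0.3, -1.7]
width: 0.1
```

```bash
python3 -m creep '[{"slide":[-0.17,0.97,0],"angular":[0,0,0]},{"slide":[-0.17,0.97,0],"angular":[0,0,0]},{"slide":[0,0,0.5],"angular":[0,0,0]},{"slide":[0,0,0.5],"angular":[0,0,0]},{"slide":[0,0,0],"angular":[0,0,0]}]'
python3 -m creep '[{"slide":[0,0,0],"angular":[0,0,0]},{"slide":[0,0,0],"angular":[0,0,0]}]';python3 snap.py we1
```

```text
time: 6.93
tool_pos: [0.4739, 0.2288, 0.3071]
tcp_rot: [0.013, -3.135, 0.006]
wrist_force: [-1.1, -1.2, -2.0]
width: 0.105
time: 7.1
tool_pos: [0.4754, 0.2289, 0.3105]
tcp_rot: [0.011, -3.14, 0.001]
wrist_force: [-0.5, 0.1, -1.8]
width: 0.106
[0.47543127 0.22887147 0.31054503] [ 1.05783635e-02 -3.14015241e+00  1.37853058e-03] 7.1
```

View pics/we1.png

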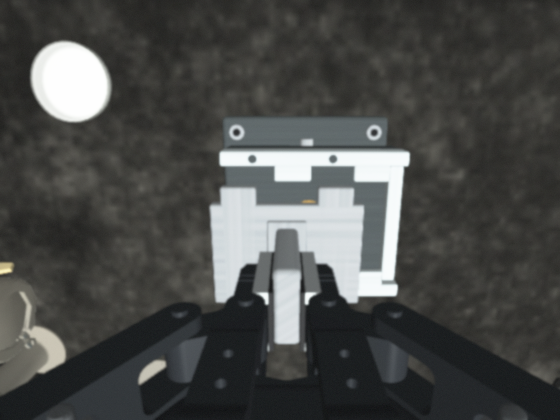

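```bash
python3 - <<'E'
from h import *
p,z,m,T,s=pickle.load(open("we1.pkl","rb"))
cv2.imwrite("pics/we1c.png",cv2.resize(p[110:310,200:420][...,::-1],None,fx=3,fy=3,interpolation=cv2.INTER_CUBIC))
E
```

```text
(no output)
```

View pics/we1c.png

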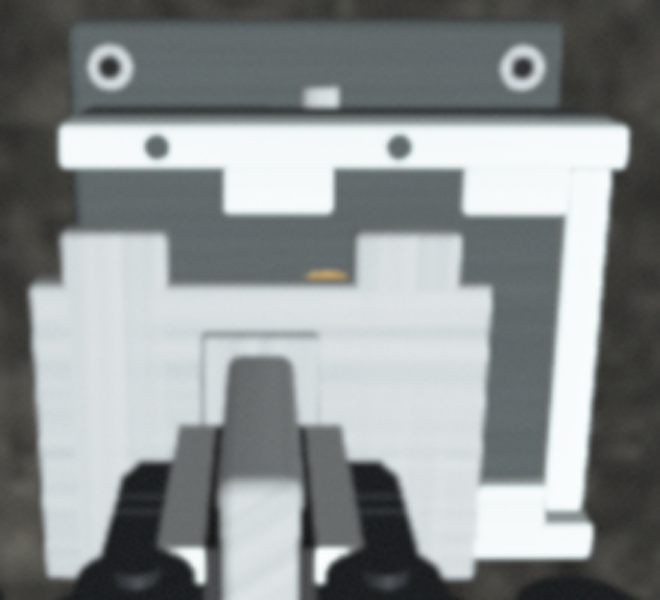

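```bash
python3 - <<'E'
from h import *
p,z,m,T,s=pickle.load(open("we1.pkl","rb"))
c=lambda x,y:(200+(x+.5)/3-.5,110+(y+.5)/3-.5)
tz=s['tool_pos'][2]
for n,x,y in [('U-20',223,214),('U0',333,214),('U24',463,214),('TL',59,125),('TR',629,125),('BR',590,557),('Llip',500,485)]: print(n,onz(m,*c(x,y),.0815,T).round(4))
P=depthpts(m,z,T)
for x,y in [(100,400),(430,300),(110,260),(410,260)]:
    u,v=c(x,y);print('plate z rel tool',tz-P[int(round(v)),int(round(u)),2])
zp=tz-.1905
for n,x,y in [('earL',62,234),('earL',167,234),('earR',357,234),('earR',461,234),('bTL',30,287),('bTR',492,287),('bBL',47,575),('bBR',474,577)]: print(n,onz(m,*c(x,y),zp,T).round(4))
E
```

```text
U-20 [0.4488 0.222  0.0815]
U0 [0.4487 0.2423 0.0815]
U24 [0.4485 0.2663 0.0815]
TL [0.4326 0.1923 0.0815]
TR [0.4318 0.2956 0.0815]
BR [0.5194 0.2964 0.0815]
Llip [0.5033 0.2768 0.0815]
plate z rel tool 0.18991821277559331
plate z rel tool 0.18842260470945899
plate z rel tool 0.1899566027468125
plate z rel tool 0.18907190129364695
earL [0.4438 0.1991 0.12  ]
earL [0.4437 0.2149 0.12  ]
earR [0.4435 0.2433 0.12  ]
earR [0.4433 0.2589 0.12  ]
bTL [0.4521 0.1939 0.12  ]
bTR [0.4516 0.2641 0.12  ]
bBL [0.5014 0.1941 0.12  ]
bBR [0.5012 0.2644 0.12  ]
```

```bash
python3 -m creep '[{"slide":[0.025,0.12,0],"angular":[0,0,0]},{"slide":[0,0,0.4],"angular":[0,0,0]},{"slide":[0,0,0.4],"angular":[0,0,0]},{"slide":[0,0,0],"angular":[0,0,0]},{"slide":[0,0,0],"angular":[0,0,0]}]';python3 snap.py we2;  python3 - <<'E'
from h import *
p,z,m,T,s=pickle.load(open("we2.pkl","rb"))
cv2.imwrite("pics/we2c.png",cv2.resize(p[110:310,200:420][...,::-1],None,fx=3,fy=3,interpolation=cv2.INTER_CUBIC))
E
```

```text
time: 7.57
tool_pos: [0.4744, 0.2325, 0.2897]
tcp_rot: [0.012, -3.139, 0.002]
wrist_force: [0.4, 0.2, -2.4]
width: 0.106
[0.47438305 0.23250921 0.28967322] [ 1.20992553e-02 -3.13880043e+00  1.91275043e-03] 7.5667
```

View pics/we2c.png

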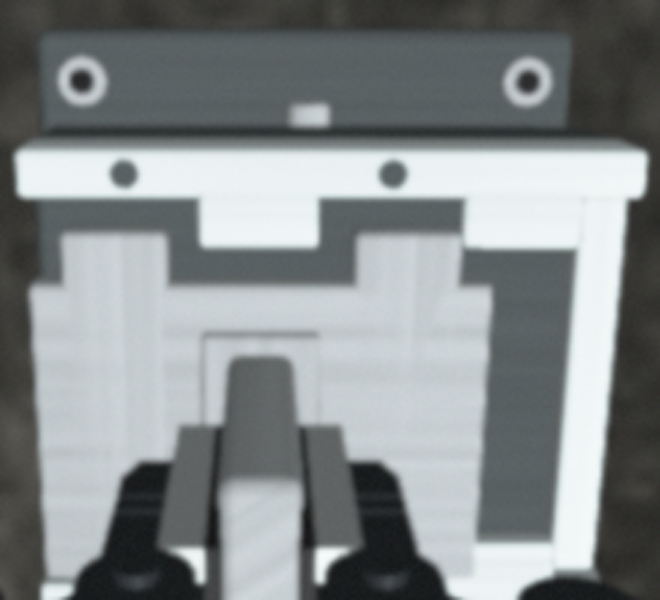

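```bash
python3 - <<'E'
from h import *
p,z,m,T,s=pickle.load(open("we2.pkl","rb"))
c=lambda x,y:(200+(x+.5)/3-.5,110+(y+.5)/3-.5)
tz=s['tool_pos'][2]
for n,x,y in [('U-20',200,247),('U0',319,247),('U24',465,248),('TL',17,151),('TR',646,151),('Llip',500,543)]: print(n,onz(m,*c(x,y),.0815,T).round(4))
zp=tz-.1903
for n,x,y in [('earL',62,234),('earL',167,234),('earR',357,234),('earR',461,234),('bTL',30,287),('bTR',492,287),('bBL',47,575),('bBR',474,577)]: print(n,onz(m,*c(x,y),zp,T).round(4))
E
```

```text
U-20 [0.4487 0.2224 0.0815]
U0 [0.4485 0.2422 0.0815]
U24 [0.4485 0.2666 0.0815]
TL [0.4328 0.1926 0.0815]
TR [0.4319 0.2953 0.0815]
Llip [0.5033 0.2762 0.0815]
earL [0.4424 0.2027 0.0994]
earL [0.4423 0.2184 0.0994]
earR [0.4421 0.2469 0.0994]
earR [0.442  0.2624 0.0994]
bTL [0.4507 0.1975 0.0994]
bTR [0.4502 0.2676 0.0994]
bBL [0.5    0.1977 0.0994]
bBR [0.4997 0.268  0.0994]
```

```bash
python3 -m creep '[{"slide":[-0.016,0,0.2],"angular":[0,0,0]},{"slide":[0,0,0.2],"angular":[0,0,0]},{"slide":[0,0,0],"angular":[0,0,0]},{"slide":[0,0,0],"angular":[0,0,0]},{"slide":[0,0,0],"angular":[0,0,0]}]'
python3 -m creep '[{"slide":[0,0,0],"angular":[0,0,0]},{"slide":[0,0,0],"angular":[0,0,0]}]'
```

```text
time: 8.03
tool_pos: [0.4755, 0.2329, 0.2811]
tcp_rot: [0.012, -3.141, 0.0]
wrist_force: [0.9, 0.2, -1.6]
width: 0.107
time: 8.2
tool_pos: [0.4756, 0.2329, 0.2815]
tcp_rot: [-0.012, 3.141, 0.0]
wrist_force: [-0.7, 0.4, -3.0]
width: 0.108
```

```bash
python3 -m creep '[{"slide":[0,0,0.08],"angular":[0,0,0]},{"slide":[0,0,0.08],"angular":[0,0,0]},{"slide":[0,0,0.08],"angular":[0,0,0]},{"slide":[0,0,0],"angular":[0,0,0]},{"slide":[0,0,0],"angular":[0,0,0]}]'
python3 -m creep '[{"slide":[0,0,0.08],"angular":[0,0,0]},{"slide":[0,0,0.08],"angular":[0,0,0]},{"slide":[0,0,0],"angular":[0,0,0]},{"slide":[0,0,0],"angular":[0,0,0]}]'
```

```text
time: 8.62
tool_pos: [0.4755, 0.2328, 0.275]
tcp_rot: [0.012, -3.141, 0.0]
wrist_force: [1.2, -0.4, -2.8]
width: 0.103
time: 8.95
tool_pos: [0.4756, 0.2329, 0.2716]
tcp_rot: [-0.012, 3.141, 0.0]
wrist_force: [-1.8, -0.3, 3.2]
width: 0.105
```

```bash
python3 -m creep '[{"slide":[0,0,0.08],"angular":[0,0,0]},{"slide":[0,0,0.06],"angular":[0,0,0]},{"slide":[0,0,0],"angular":[0,0,0]},{"slide":[0,0,0],"angular":[0,0,0]}]'
python3 -m creep '[{"slide":[0,0,0.04],"angular":[0,0,0]},{"slide":[0,0,0],"angular":[0,0,0]},{"slide":[0,0,0],"angular":[0,0,0]}]'
```

```text
time: 9.28
tool_pos: [0.4757, 0.2329, 0.268]
tcp_rot: [-0.012, 3.141, 0.0]
wrist_force: [-1.6, -0.2, 5.5]
width: 0.106
time: 9.53
tool_pos: [0.4757, 0.2329, 0.2671]
tcp_rot: [-0.012, 3.141, 0.0]
wrist_force: [-2.3, -2.2, 6.8]
width: 0.105
```

```bash
python3 -m creep '[{"slide":[0,0,0.025],"angular":[0,0,0]},{"slide":[0,0,0],"angular":[0,0,0]},{"slide":[0,0,0],"angular":[0,0,0]}]'
python3 -m creep '[{"slide":[0,0,0.02],"angular":[0,0,0]},{"slide":[0,0,0],"angular":[0,0,0]},{"slide":[0,0,0],"angular":[0,0,0]}]'
```

```text
time: 9.78
tool_pos: [0.4757, 0.2329, 0.2666]
tcp_rot: [-0.012, 3.141, 0.0]
wrist_force: [-1.1, -2.2, 7.0]
width: 0.098
time: 10.03
tool_pos: [0.4757, 0.2329, 0.2661]
tcp_rot: [-0.012, 3.141, 0.0]
wrist_force: [-2.0, -1.8, 6.9]
width: 0.102
```

```bash
python3 -m creep '[{"slide":[0,0,0.02],"angular":[0,0,0]},{"slide":[0,0,0],"angular":[0,0,0]},{"slide":[0,0,0],"angular":[0,0,0]}]'
```

```text
time: 10.28
tool_pos: [0.4757, 0.2329, 0.2657]
tcp_rot: [-0.012, 3.141, 0.0]
wrist_force: [-1.8, -1.3, 6.9]
width: 0.106
```

```bash
python3 -m creep '[{"slide":[0,0,0.02],"angular":[0,0,0]},{"slide":[0,0,0],"angular":[0,0,0]},{"slide":[0,0,0],"angular":[0,0,0]}]'
```

```text
time: 10.53
tool_pos: [0.4757, 0.2329, 0.2652]
tcp_rot: [-0.012, 3.141, 0.0]
wrist_force: [-2.8, -1.1, 6.7]
width: 0.102
```

```bash
python3 -m creep '[{"slide":[0,0,0.02],"angular":[0,0,0]},{"slide":[0,0,0],"angular":[0,0,0]},{"slide":[0,0,0],"angular":[0,0,0]}]'
```

```text
time: 10.78
tool_pos: [0.4757, 0.2329, 0.2647]
tcp_rot: [-0.012, 3.141, 0.0]
wrist_force: [-2.5, -1.8, 7.1]
width: 0.101
```

```bash
python3 snap.py we3;  python3 - <<'E'
from h import *
for n in ["we1","we2","we3"]:
    p,z,m,T,s=pickle.load(open(n+".pkl","rb"));P=depthpts(m,z,T);tz=s['tool_pos'][2]
    if n=="we3":cv2.imwrite("pics/we3c.png",cv2.resize(p[110:310,180:420][...,::-1],None,fx=3,fy=3,interpolation=cv2.INTER_CUBIC))
    r=P[205:300,213:360];k=(tz-r[...,2]>.183)&(tz-r[...,2]<.196)
    q=r[k];A=np.c_[q[:,:2]-q[:,:2].mean(0),np.ones(len(q))];print(n,k.sum(),np.linalg.lstsq(A,tz-q[:,2],rcond=None)[0].round(4))
E
```

```text
[0.47569371 0.23293184 0.26473166] [-1.22265184e-02  3.14106763e+00  2.60897171e-04] 10.7833
we1 8985 [0.0095 0.0016 0.1886]
we2 8991 [0.0102 0.0013 0.1886]
we3 8993 [0.0118 0.0002 0.1886]
```

View pics/we3c.png

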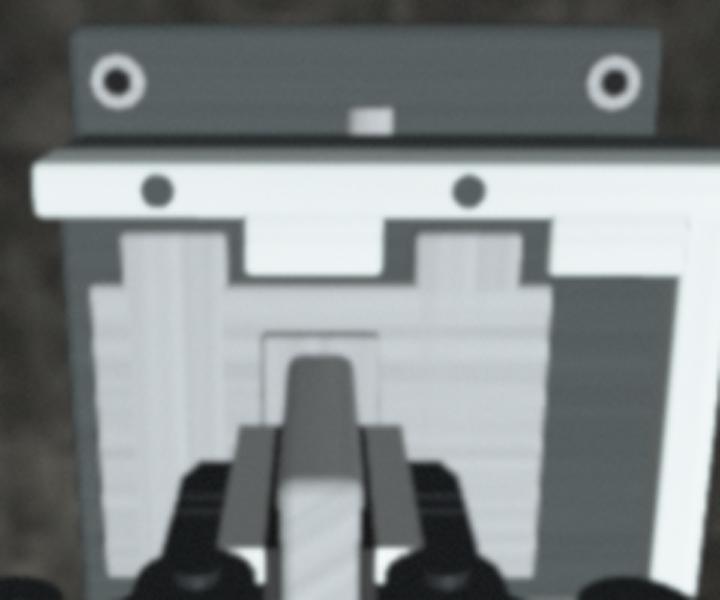

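```bash
python3 -m creep '[{"slide":[0,0,0.02],"angular":[0,0,0]},{"slide":[0,0,0],"angular":[0,0,0]},{"slide":[0,0,0],"angular":[0,0,0]}]'
```

```text
time: 11.08
tool_pos: [0.4757, 0.2329, 0.2643]
tcp_rot: [-0.012, 3.141, 0.0]
wrist_force: [-3.2, -2.0, 6.9]
width: 0.101
```

```bash
python3 -m creep '[{"slide":[0,0,0.02],"angular":[0,0,0]},{"slide":[0,0,0],"angular":[0,0,0]},{"slide":[0,0,0],"angular":[0,0,0]}]'
```

```text
time: 11.33
tool_pos: [0.4757, 0.2329, 0.2639]
tcp_rot: [-0.012, 3.141, 0.0]
wrist_force: [-3.0, -1.7, 7.6]
width: 0.104
```

```bash
python3 -m creep '[{"slide":[0,0,0.02],"angular":[0,0,0]},{"slide":[0,0,0],"angular":[0,0,0]},{"slide":[0,0,0],"angular":[0,0,0]}]'
```

```text
time: 11.58
tool_pos: [0.4757, 0.2329, 0.2634]
tcp_rot: [-0.012, 3.141, 0.0]
wrist_force: [-2.4, -0.9, 7.7]
width: 0.103
```

```bash
python3 -m creep '[{"slide":[0,0,0.02],"angular":[0,0,0]},{"slide":[0,0,0],"angular":[0,0,0]},{"slide":[0,0,0],"angular":[0,0,0]}]'
```

```text
time: 11.83
tool_pos: [0.4757, 0.2329, 0.2629]
tcp_rot: [-0.012, 3.141, 0.0]
wrist_force: [-3.3, -1.1, 7.8]
width: 0.108
```

```bash
python3 -m creep '[{"slide":[0,0,0.02],"angular":[0,0,0]},{"slide":[0,0,0],"angular":[0,0,0]},{"slide":[0,0,0],"angular":[0,0,0]}]'
```

```text
time: 12.08
tool_pos: [0.4757, 0.233, 0.2629]
tcp_rot: [-0.012, 3.141, 0.0]
wrist_force: [-4.0, -2.1, 11.3]
width: 0.104
```

```bash
python3 -m creep '[{"slide":[0,0,-0.065],"angular":[0,0,0]},{"slide":[0,0,0],"angular":[0,0,0]},{"slide":[0,0,0],"angular":[0,0,0]}]'
python3 -m creep '[{"slide":[0,0.08,0],"angular":[0,0,0]},{"slide":[0,0.08,0],"angular":[0,0,0]},{"slide":[0,0,0],"angular":[0,0,0]},{"slide":[0,0,0],"angular":[0,0,0]}]'
```

```text
time: 12.33
tool_pos: [0.4757, 0.2329, 0.2641]
tcp_rot: [-0.012, 3.141, 0.0]
wrist_force: [-2.4, -1.9, 7.5]
width: 0.104
time: 12.67
tool_pos: [0.4761, 0.2365, 0.2641]
tcp_rot: [-0.013, 3.14, -0.002]
wrist_force: [-0.8, -4.4, 7.8]
width: 0.107
```

```bash
python3 -m creep '[{"slide":[0,0.08,0],"angular":[0,0,0]},{"slide":[0,0.08,0],"angular":[0,0,0]},{"slide":[0,0,0],"angular":[0,0,0]},{"slide":[0,0,0],"angular":[0,0,0]}]'
```

```text
time: 13.0
tool_pos: [0.4762, 0.2405, 0.2642]
tcp_rot: [-0.013, 3.139, -0.002]
wrist_force: [-0.8, -3.7, 7.7]
width: 0.108
```

```bash
python3 -m creep '[{"slide":[0,0.08,0],"angular":[0,0,0]},{"slide":[0,0.08,0],"angular":[0,0,0]},{"slide":[0,0,0],"angular":[0,0,0]},{"slide":[0,0,0],"angular":[0,0,0]}]'
```

```text
time: 13.33
tool_pos: [0.4763, 0.2445, 0.2642]
tcp_rot: [-0.013, 3.139, -0.002]
wrist_force: [-0.3, -4.0, 7.4]
width: 0.105
```

```bash
python3 -m creep '[{"slide":[0,0.08,0],"angular":[0,0,0]},{"slide":[0,0.04,0],"angular":[0,0,0]},{"slide":[0,0,0],"angular":[0,0,0]},{"slide":[0,0,0],"angular":[0,0,0]}]'
```

```text
time: 13.67
tool_pos: [0.4762, 0.2474, 0.2642]
tcp_rot: [-0.013, 3.139, -0.002]
wrist_force: [0.1, -3.8, 7.3]
width: 0.106
```

```bash
python3 -m creep '[{"slide":[0,0.04,0],"angular":[0,0,0]},{"slide":[0,0.04,0],"angular":[0,0,0]},{"slide":[0,0.02,0],"angular":[0,0,0]},{"slide":[0,0,0],"angular":[0,0,0]},{"slide":[0,0,0],"angular":[0,0,0]}]'
```

```text
time: 14.08
tool_pos: [0.4763, 0.2498, 0.2642]
tcp_rot: [-0.013, 3.139, -0.002]
wrist_force: [-1.2, -5.5, 6.9]
width: 0.109
```

```bash
python3 -m creep '[{"slide":[0,0.03,0],"angular":[0,0,0]},{"slide":[0,0,0],"angular":[0,0,0]},{"slide":[0,0,0],"angular":[0,0,0]}]'
```

```text
time: 14.33
tool_pos: [0.4762, 0.2506, 0.2642]
tcp_rot: [-0.013, 3.139, -0.002]
wrist_force: [0.7, -4.4, 8.1]
width: 0.105
```

```bash
python3 -m creep '[{"slide":[0,0.03,0],"angular":[0,0,0]},{"slide":[0,0,0],"angular":[0,0,0]},{"slide":[0,0,0],"angular":[0,0,0]}]'
```

```text
time: 14.58
tool_pos: [0.4762, 0.2513, 0.2642]
tcp_rot: [-0.013, 3.139, -0.002]
wrist_force: [-0.7, -4.7, 7.3]
width: 0.105
```

```bash
python3 -m creep '[{"slide":[0,0.02,0],"angular":[0,0,0]},{"slide":[0,0,0],"angular":[0,0,0]},{"slide":[0,0,0],"angular":[0,0,0]}]'
```

```text
time: 14.83
tool_pos: [0.4763, 0.2518, 0.2642]
tcp_rot: [-0.013, 3.139, -0.002]
wrist_force: [-1.3, -4.0, 7.9]
width: 0.105
```

```bash
python3 -m creep '[{"slide":[0,0.02,0],"angular":[0,0,0]},{"slide":[0,0,0],"angular":[0,0,0]},{"slide":[0,0,0],"angular":[0,0,0]}]'; python3 snap.py wh1;  python3 - <<'E'
from h import *
p,z,m,T,s=pickle.load(open("wh1.pkl","rb"))
cv2.imwrite("pics/wh1c.png",cv2.resize(p[110:310,180:420][...,::-1],None,fx=3,fy=3,interpolation=cv2.INTER_CUBIC))
E
```

```text
time: 15.08
tool_pos: [0.4762, 0.2522, 0.2642]
tcp_rot: [-0.013, 3.139, -0.002]
wrist_force: [-0.3, -5.1, 7.8]
width: 0.103
[0.47622872 0.25223822 0.26417787] [-1.32814763e-02  3.13908706e+00 -2.49957271e-03] 15.0833
```

View pics/wh1c.png

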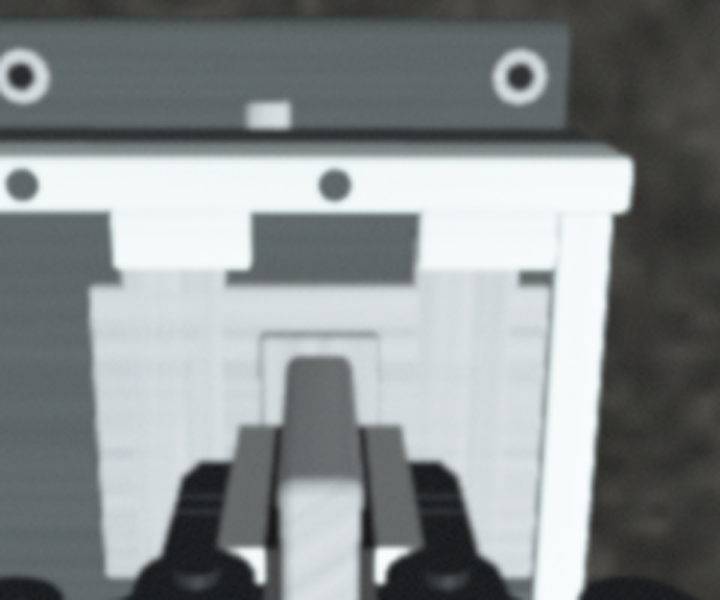

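```bash
python3 -m creep '[{"slide":[0,0.02,0],"angular":[0,0,0]},{"slide":[0,0,0],"angular":[0,0,0]},{"slide":[0,0,0],"angular":[0,0,0]}]'
```

```text
time: 15.38
tool_pos: [0.4762, 0.2526, 0.2642]
tcp_rot: [-0.013, 3.139, -0.003]
wrist_force: [0.1, -6.8, 8.1]
width: 0.102
```

```bash
python3 -m creep '[{"slide":[0,0.02,0],"angular":[0,0,0]},{"slide":[0,0,0],"angular":[0,0,0]},{"slide":[0,0,0],"angular":[0,0,0]}]'
```

```text
time: 15.63
tool_pos: [0.4762, 0.2528, 0.2642]
tcp_rot: [-0.014, 3.139, -0.005]
wrist_force: [0.1, -9.0, 8.5]
width: 0.103
```

```bash
python3 -m creep '[{"slide":[0,-0.03,0],"angular":[0,0,0]},{"slide":[0,0,-0.03],"angular":[0,0,0]},{"slide":[0,0,0],"angular":[0,0,0]},{"slide":[0,0,0],"angular":[0,0,0]}]'
```

```text
time: 15.97
tool_pos: [0.4762, 0.2524, 0.2649]
tcp_rot: [-0.013, 3.139, -0.003]
wrist_force: [-0.6, -5.2, 7.1]
width: 0.103
```

```bash
python3 -m creep '[{"slide":[0,0,0],"angular":[0,0,0]},{"slide":[0,0,0],"angular":[0,0,0]},{"slide":[0,0,0],"angular":[0,0,0]},{"slide":[0,0,0],"angular":[0,0,0]}]' 0.2
python3 -m creep '[{"slide":[0,0,0],"angular":[0,0,0]},{"slide":[0,0,0],"angular":[0,0,0]}]'; python3 snap.py wr1
```

```text
time: 16.3
tool_pos: [0.4751, 0.2532, 0.2634]
tcp_rot: [0.012, -3.141, 0.0]
wrist_force: [-0.3, 0.8, 0.1]
width: 0.399
time: 16.47
tool_pos: [0.4752, 0.2532, 0.2636]
tcp_rot: [0.012, -3.141, 0.0]
wrist_force: [0.0, -0.1, -0.2]
width: 0.4
[0.47519887 0.25319118 0.26364308] [ 1.23402663e-02 -3.14122961e+00  9.47336030e-05] 16.4667
```

View pics/wr1.png

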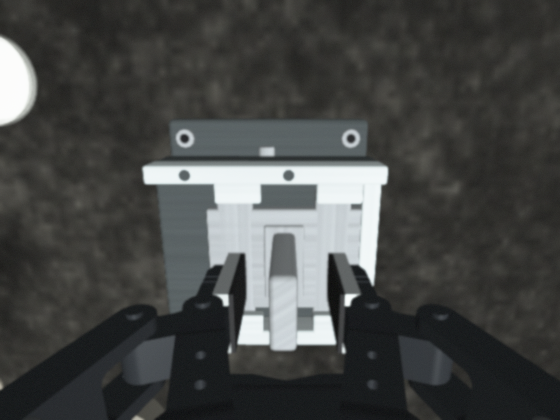

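```bash
python3 -m creep '[{"slide":[0,0,-0.4],"angular":[0,0,0]},{"slide":[0,0,-0.8],"angular":[0,0,0]},{"slide":[0,0,-1],"angular":[0,0,0]},{"slide":[0,0,-0.8],"angular":[0,0,0]},{"slide":[0,0,0],"angular":[0,0,0]}]'
python3 -m creep '[{"slide":[0,0,0],"angular":[0,0,0]},{"slide":[0,0,0],"angular":[0,0,0]}]'; python3 snap.py wf; python3 - <<'E'
from h import *
p,z,m,T,s=pickle.load(open("wf.pkl","rb"))
cv2.imwrite("pics/wfc.png",cv2.resize(p[120:320,180:400][...,::-1],None,fx=3,fy=3,interpolation=cv2.INTER_CUBIC))
E
```

```text
time: 16.93
tool_pos: [0.4771, 0.254, 0.3449]
tcp_rot: [-0.012, 3.133, 0.006]
wrist_force: [0.5, 0.1, 1.4]
width: 0.398
time: 17.1
tool_pos: [0.4751, 0.253, 0.3388]
tcp_rot: [0.012, -3.141, 0.0]
wrist_force: [-0.8, 0.2, 0.6]
width: 0.402
[0.47506649 0.25299507 0.33882239] [ 1.21956517e-02 -3.14136115e+00  1.49068557e-04] 17.1
```

View pics/wfc.png

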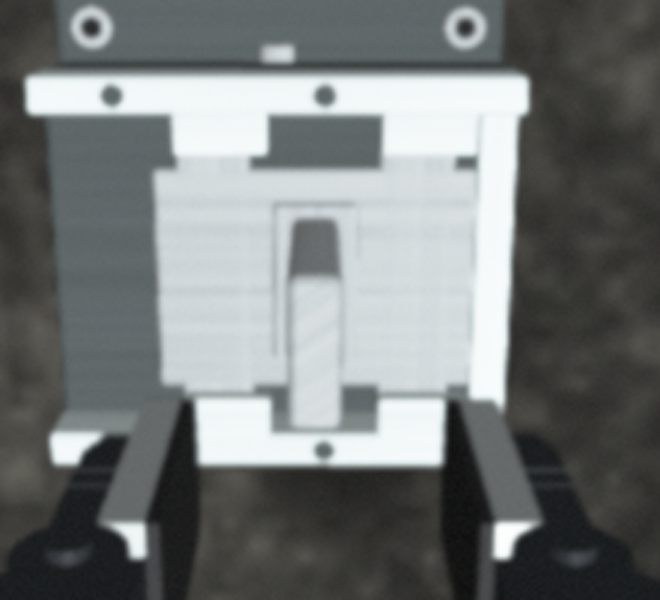

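```bash
python3 - <<'E'
from h import *
p,z,m,T,s=pickle.load(open("wf.pkl","rb"))
c=lambda x,y:(180+(x+.5)/3-.5,120+(y+.5)/3-.5)
for n,x,y,h in [('TL',154,170,.0765),('TR',478,170,.0765),('BL',163,383,.0765),('BR',472,385,.0765),('U-20',172,156,.0815),('U0',268,156,.0815),('U24',383,156,.0815),('L0',272,398,.0815),('L24',378,398,.0815)]: print(n,onz(m,*c(x,y),h,T).round(4))
P=depthpts(m,z,T)
def zz(x,y):
    u,v=map(int,map(round,c(x,y)));return np.median(P[v-3:v+4,u-3:u+4,2]).round(4)
print('plate',zz(210,220),zz(210,350),zz(430,220),zz(430,350),'seat',zz(100,220),zz(100,350),'wall',zz(200,95),zz(320,415))
E
```

```text
TL [0.4531 0.2174 0.0765]
TR [0.4525 0.287  0.0765]
BL [0.5022 0.2178 0.0765]
BR [0.5022 0.288  0.0765]
U-20 [0.449  0.2221 0.0815]
U0 [0.4489 0.2422 0.0815]
U24 [0.4487 0.2662 0.0815]
L0 [0.5035 0.2428 0.0815]
L24 [0.5033 0.2664 0.0815]
plate 0.0765 0.0764 0.0765 0.0766 seat 0.068 0.0681 wall 0.0819 0.1225
```

```bash
python3 - <<'E'
from workcell import bot,imaging,order
from h import *
a=pickle.load(open("v0.pkl","rb"))
p,z=imaging.read_camera("scene")
for n,(u,v) in dict(spool=(294,180),bowl=(266,173),dish=(208,238)).items():
    print(n,np.abs(p[v-25:v+25,u-25:u+25].astype(int)-a['scene'][0][v-25:v+25,u-25:u+25]).mean().round(1))
cv2.imwrite("pics/end.png",p[...,::-1])
s=bot.read_state();print(s['time'],s['wrist_force'])
E
```

```text
spool 0.4
bowl 0.5
dish 0.6
17.2 [-0.99654423  0.77807051  0.68684837]
```

View pics/end.png

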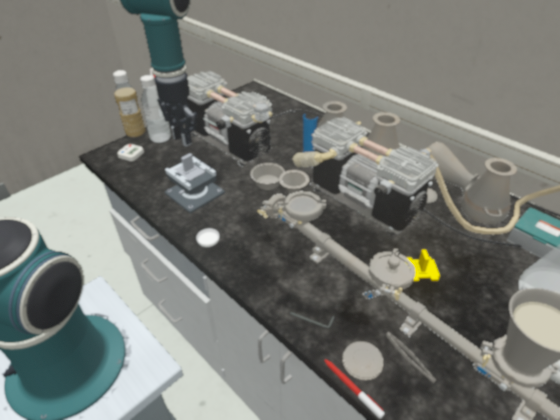

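The picture shows the plate seated in the cell at (190,170), with the gripper clear above it. The bystanders at (294,180), (266,173) and (208,238) have not changed.

```bash
python3 -c "
from workcell import order
print(order.finish_job())"
```

```text
the job is handed in; nothing more can be done
None
```

The keeper plate is in the clamp cell under the lips, against the end stop, and the job was handed in at about 17.2 s of the 51 s allowed. I gripped the steel plate by its tab and pressed the plunger in with the ears in the gaps between the lips. I found the seat by feel, backed off about 1.2 mm, and slid the plate along +y until it met the end stop. Then I eased off, released the plate and lifted clear.

Last checks from the wrist picture and depth:
- **Position:** the plate's centre is about 10.1 mm past the plunger's axis in the slide direction and about 1.3 mm to the side.
- **Height and level:** the plate lies level, with its upper face 8.5 mm over the seat. That puts the plunger about 9.5 mm in, a figure worked out from the plate's height, not read from the joint.
- **Forces:** at the end of each step the wrist read at most about 13 N, from a plate-and-cell load of about 14 N vertically. Force was not read between steps.
- **Bystanders:** the scene picture shows the spool, bowl and dish where they were at the start.

**One disagreement:** the top camera put the cell about 2 mm off the wrist camera's figure, which is within the stated calibration. I used the wrist figure. Nothing else failed.

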